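# Set the spice mill to five clicks and start it

## Task

Set the chai-spice mill on the carrom table to coarseness 5 and start it. Its dial is locked until it is pushed down: press it gently (about 12 N is enough, more than 25 N bends its stem) and hold it down while you turn it clockwise, click by click, to the fifth tick after the long zero tick without going past it, then let it spring back up. Then push the start button fully down and let it come back up; leave the cups, the tray and the striker where they are.

Things in the scene. Friction and masses are not known exactly. Their poses are not given: they have to be found in the camera images.
- mill: White spice mill fixed to the table, a box 130 (x) by 320 (y) by 75 mm high; origin at the centre of its underside, z up. On its top, all at its x = 0: start button at y = -125 mm, dial at y = -30 mm, closed round hopper (84 mm wide, rising 46 mm above the case's top) at y = +105 mm.
- dial_axis (a point): Point on the dial's upright axis at the case's top; axes as the mill. Aluminium dial: skirt disc 72 mm wide, 6 mm thick, with a grip bar across its top, 58 long, 14 wide, 24 mm high. The dial's height is NOT measured and varies: skirt's upper face 16 to 36 mm above this point unpressed, bar's top 24 mm higher. Feel for it: the fingers can straddle the bar and come down on the skirt.
- dial (a joint): Dial angle (rad), growing clockwise from above; clicks 0 to 7 are 0.3 rad apart (click 5 = 1.5), end stops just beyond; starts at click 0, 1 or 2. Detent: 0.13 N m to leave a click, pulls to the nearest one. A spring holds the dial up: 4 N to start down, 1.5 N per mm more, bottoms hard at 8 mm (16 N). Turns only while pressed 4 mm or more (10 N); let go, it springs up and locks.
- overload (a joint): Overload spring below the dial's stem (m): stays 0 until the dial, already bottomed, is pressed with over 22 N, then yields; at 0.0015 (25 N) the stem counts as bent. It does not tell how far the dial is pressed.
- tick0 (a point): Middle of the tick for click 0 on the case's top, 54 mm from the dial axis; black, 12 mm long; those of clicks 1 to 7 follow clockwise, 7 mm long. The bar's marked end (black line on top, pointer on the skirt) points at the tick of the present click: seen from above (1.05 - dial angle) rad counter-clockwise from the mill's +x.
- start_top (a point): Centre of the top face of the round start button (28 mm diameter, in a 44 mm round bezel 12 mm high); unpressed it stands 22 mm above the case's top; it moves with the button.
- start (a joint): How far the start button is pressed (m): 0 up, 0.006 fully down. It has a return spring, 1.5 N at the start and 5 N fully down.
- cup_a: White ceramic cup standing on the tray, 72 mm wide, 65 mm high; origin at the centre of its underside. Leave alone.
- cup_b: White ceramic cup on the table, 72 mm wide, 65 mm high; origin at the centre of its underside. Leave alone.
- tray: Melamine tea tray, 260 (x) by 170 (y) by 22 mm; origin at the centre of its underside. Leave alone.
- striker: Cream carrom striker, disc of 41 mm diameter, 9 mm thick, lying on the table; origin at the centre of its underside. Leave alone.

How it is judged:
On the way, in this order (a step that is already met when the one before it is completed fails the run):
1. the dial is at click 5 (1.5 rad, within 0.1), still and let go (value of joint dial between 1.4 and 1.6 rad and velocity of joint dial between -0.1 and 0.1 rad/s and contact force between each of the arm, the fingers and anything else below 0.5 N), for 0.1 s.
2. the start button is pressed down (4.5 mm or more of its 6 mm) (value of joint start above 0.0045 m), for 0.05 s.
At the end, for the whole second after the job is handed in: The dial rests at click 5 (1.5 rad, within 0.1), let go; the start button has been pressed after that and is back up (under 1.5 mm); both cups stand upright; nothing else has been shifted (value of joint dial between 1.4 and 1.6 rad and value of joint start below 0.0015 m and angle between each of cup_a, cup_b's own z axis and vertical below 0.2 rad); the robot touches nothing.
It fails at once if the dial goes past click 5 (over 1.72 rad) (value of joint dial above 1.72 rad).
It fails at once if the dial is pressed down with more than 25 N (its overload spring yields by 1.5 mm) (value of joint overload above 0.0015 m).
It fails at once if the start button is pressed before the dial is at click 5 (value of joint start above 0.003 m and value of joint dial below 1.35 rad).
It fails at once if a cup, the tray or the striker is shifted by more than 30 mm (distance of any of cup_a, cup_b, tray, striker from where it was at the start of the episode above 0.03 m).
It also fails if it takes over 54 s, if anything falls off the work surface, if the arm or the gripper's body presses on something with over 40 N, if the wrist force passes 120 N, or if a joint passes its speed limit or range.

## Robot

A 7-joint arm with a two-finger parallel gripper is mounted at the origin on the work surface. World frame = base frame: x ahead of the robot, y to its left, z up, the work surface at z = 0. Lengths are in m, angles in rad, forces in N, time in s.
With the tool pointing down it reaches from about 0.425 to 0.825 m from the base axis. Payload 3.6 kg.
Tool frame: the origin (TCP) lies at the very end of the fingers, on their centre line; the grasp point (between the pads) lies 19 mm behind it (env.grip_depth is the distance from the TCP to the grasp point, in m); z points along the fingers, y is the line along which they close (so a half turn about z gives the same grasp; the last joint's range is limited). The gripper opens to 93 mm and grips with 3 to 60 N. Pads are 15 mm wide; open, the fingers measure 128 mm over their backs; the gripper's body (75 mm by 188 mm) begins 65 mm behind the grasp point.
Start: joints at [-1.351, 0.615, -0.013, 1.423, 0.008, 1.103, -0.04], TCP at [0.159, 0.63, 0.183] pointing down, gripper open.
Joint ranges: [-3.12, 3.12], [-0.3, 2.06], [-1.34, 1.32], [0.26, 2.42], [-1.36, 4.5], [0.01, 1.98], [-2.84, 2.84]. Speed limits (rad/s): [2.79, 2.79, 3.14, 3.14, 3.14, 3.14, 3.14].

## Interface

Orientations are given as a unit quaternion [x, y, z, w].
In Python, from workcell import env, imaging, finish_job gives the robot as it stands. The module is installed in compiled form; this text tells all that it offers.
- The arm moves only by the shell command python3 -m handwheel 'ROWS' [OPENING] [FORCE]. ROWS is JSON, a list of rows, each a list of 4 numbers: the shift along the tool's x, y, z in mm, then the turn about the tool's z in rad. In form: [[dx, dy, dz, spin], ...]. A call has 1 to 5 rows; each row shifts and turns the commanded pose from where the row before left it, along the tool's axes as they then stand; what a row does not reach is not made up. A row lasts 1/8 s, in which the tool goes at most 62.5 mm and 10.7 degrees, less where a joint would pass 70% of its speed; a pose out of reach is approached as far as the arm can. A call with a gripper value outside its range is refused whole. OPENING is the finger opening in mm, from 0 to 93, set as the call begins (- or left out, the last holds). The fingers move at their own pace and stop on an object; FORCE is the grip in N (left out, the last holds). Time passes only in rows, so rows that do not move let the fingers close. It gives the time, the measured TCP pose, the force, the opening and the grip force at its end, in the units of the state.
- env.observe(): the state, without advancing time (a new reading comes with each control period).
- imaging.read_camera(name): name is "scene" or "top"; returns the picture (480x640x3 uint8, red, green, blue); there is no depth.
- imaging.calibration(name): a dict with "mtx" (3x3 intrinsics, pixels), "extrinsics" (4x4, takes a point from world to camera coordinates). Camera axes: x right, y down, z forward; pixel columns grow to the right and rows downward; lengths in m; the calibration is good to about 2 mm. A picture is of the moment at which its call begins. calibration takes no time and is no camera call.
- finish_job(): hands the job in; it is judged then, once.
The state is a dict: "time": time; "joint_positions": joint angles; "joint_vel": joint speeds; "effort": joint torques, N m; "ee_pos": TCP position; "tool_rot": TCP orientation; "ft_force": force on the tool from outside, world axes, zero at the start; "ft_torque": the same for the moment, N m; "width": opening from 0.0 (shut) to 1.0 (fully open); "grip_force": force on a finger pad.
Only numpy, scipy, OpenCV 4.12 (cv2) and the standard library are available. Lean on these libraries where they do the work, as an engineer would, in place of code of your own. Each camera call takes 0.05 s, during which the arm holds its last target. There are 200 camera calls.

## Working session

There is one attempt and no reset: what is moved stays moved. The work goes in short steps, Python scripts to look and compute and a shell command to move; the robot and the scene stay as the last step left them, time stands still between calls to the robot, and variables do not carry over. Pictures are saved under pics/ and viewed, at most 10 in all, crops included, and the job is handed in when it is done.

```bash
mkdir -p pics
python3 - <<'E'
from workcell import env, imaging
import cv2
for n in("top","scene"):
    cv2.imwrite(f"pics/{n}0.png",imaging.read_camera(n)[:,:,::-1])
    c=imaging.calibration(n);print(n,c["mtx"].round(1).tolist(),c["extrinsics"].round(4).tolist())
s=env.observe();print(s["time"],s["ee_pos"],s["tool_rot"],s["ft_force"],s["width"])
E
```

```text
top [[546.3, 0.0, 328.2], [0.0, 546.3, 245.7], [0.0, 0.0, 1.0]] [[0.0069, -0.9998, 0.0175, 0.0034], [-0.9799, -0.0102, -0.1991, 0.5579], [0.1993, -0.0158, -0.9798, 1.2832], [0.0, 0.0, 0.0, 1.0]]
scene [[438.3, 0.0, 325.1], [0.0, 438.3, 242.1], [0.0, 0.0, 1.0]] [[0.7515, 0.6594, 0.0234, -0.4338], [0.436, -0.4697, -0.7676, -0.1844], [-0.4952, 0.587, -0.6404, 1.2905], [0.0, 0.0, 0.0, 1.0]]
0.1 [0.15858322 0.62954875 0.18230175] [ 1.23046115e-01  9.92400283e-01 -1.14623256e-03 -1.37443282e-04] [-0.10379577 -0.11021926 -0.08879861] 0.9984468309633765
```

View pics/top0.png

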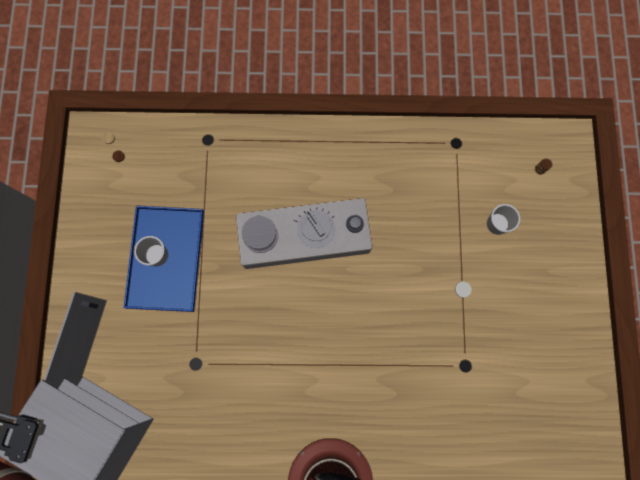

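View pics/scene0.png

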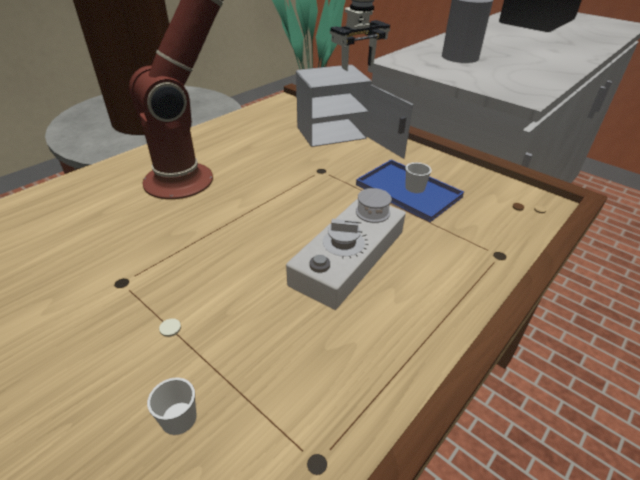

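The top view shows the mill case from about (238,200) to (370,265), with hopper at (260,233), dial at (317,227) and button at (355,223). The tray is at (165,260), the cups at (150,250) and (505,219), and the striker at (463,289). The scene view agrees. I'll enlarge both views of the mill.

Run:
```python
import cv2,numpy as np
a=cv2.imread("pics/top0.png")[190:275,230:380]; b=cv2.imread("pics/scene0.png")[180:310,280:415]
cv2.imwrite("pics/topc.png",cv2.resize(a,None,fx=5.3,fy=5.3,interpolation=cv2.INTER_CUBIC))
cv2.imwrite("pics/scenec.png",cv2.resize(b,None,fx=4.5,fy=4.5,interpolation=cv2.INTER_CUBIC))
from workcell import imaging
for n in("top","scene"):
    c=imaging.calibration(n);E=c["extrinsics"]
    for p in([.1586,.6295,.1823],[.1586,.6295,.25]):
        q=c["mtx"]@(E[:3,:3]@p+E[:3,3]);print(n,q[:2]/q[2])
```

```text
top [ 26.65142712 420.25819883]
top [  8.38763332 424.23318128]
scene [356.39707798  77.228175  ]
scene [357.84062762  56.17316039]
```

View pics/topc.png

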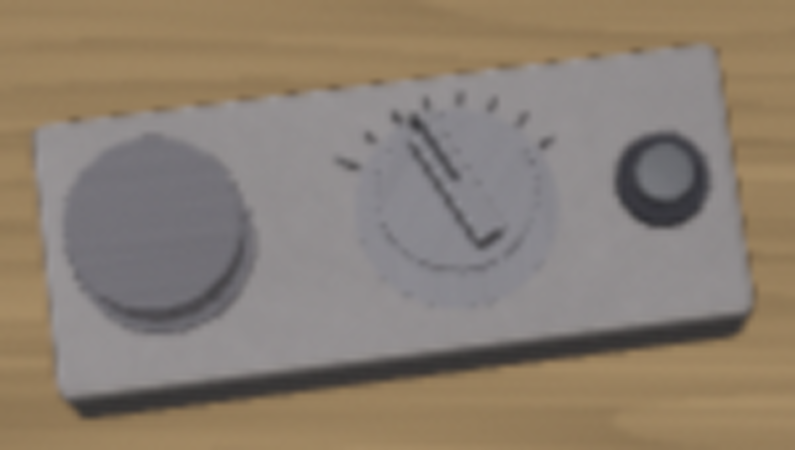

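View pics/scenec.png

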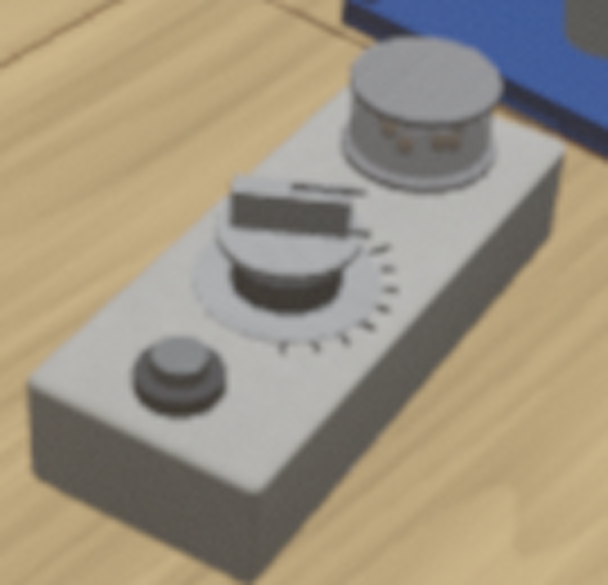

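The top crop shows the case corners at (37,128), (716,45), (750,312) and (65,397). The long zero tick is at (345,162), with the others running clockwise to (546,142). The bar's black line runs from (415,120) to (457,180). The scene crop confirms the long tick lies by the hopper and the dial stands well up. Next is the pose fit.

```bash
cat > h.py <<'E'
import numpy as np, cv2
from scipy.optimize import least_squares
from workcell import env, imaging
def proj(n,P):
    c=imaging.calibration(n);E=c["extrinsics"];P=np.atleast_2d(P)
    q=(P@E[:3,:3].T+E[:3,3])@c["mtx"].T;return q[:,:2]/q[:,2:]
def back(n,px,z):
    c=imaging.calibration(n);E=c["extrinsics"];R=E[:3,:3];o=-R.T@E[:3,3]
    d=R.T@np.linalg.solve(c["mtx"],[*px,1]);return o+d*(z-o[2])/d[2]
def w(p,m):
    m=np.atleast_2d(np.array(m,float));c,s=np.cos(p[2]),np.sin(p[2])
    return np.c_[p[0]+c*m[:,0]-s*m[:,1],p[1]+s*m[:,0]+c*m[:,1],m[:,2]]
E
python3 - <<'E'
from h import *
T=lambda a:(np.array(a)+.5)/5.3-.5+[230,190]
S=lambda a:(np.array(a)+.5)/4.5-.5+[280,180]
cor=[[.065,.16,.075],[.065,-.16,.075],[-.065,-.16,.075],[-.065,.16,.075]]
tp=T([(37,128),(716,45),(750,312),(65,397)])
th=1.05-.3*np.arange(8)
tm=np.c_[.054*np.cos(th),-.03+.054*np.sin(th),.075+0*th]
tk=T([(345,162),(370,138),(397,117),(426,104),(460,98),(492,104),(522,118),(546,142)])
# scene corners: right-back(563,150) = +x,+y ; (258,492)=+x,-y ; (30,383)= -x,-y
sc=S([(563,150),(258,492),(30,383)])
r={}
for k,f in dict(top=lambda p:np.r_[proj("top",w(p,cor))-tp,proj("top",w(p,tm))-tk].ravel(),
          scene=lambda p:(proj("scene",w(p,cor[:3]))-sc).ravel()).items():
    o=least_squares(f,[.6,0,0]);print(k,o.x.round(4),np.abs(o.fun).max().round(2));r[k]=o.x
p=(r["top"]*2+r["scene"])/3;np.save("p.npy",p)
print("p",p.round(4),"dial",w(p,[0,-.03,.075]).round(4),"start",w(p,[0,-.125,.097]).round(4))
for h in(.04,.06):
    a,b=[back("top",T(q),.075+h) for q in((415,120),(457,180))]
    d=a-b;print("dial angle",1.05-(np.arctan2(d[1],d[0])-p[2]))
    e=a-w(p,[0,-.03,0])[0];print(np.linalg.norm(e[:2]), 1.05-(np.arctan2(e[1],e[0])-p[2]))
s=env.observe();print(s["joint_positions"])
from scipy.spatial.transform import Rotation as R;print(R.from_quat(s["tool_rot"]).as_matrix().round(3))
E
```

```text
top [0.5902 0.0687 0.1358] 1.51
scene [0.5922 0.0656 0.1514] 2.11
p [0.5908 0.0677 0.141 ] dial [[0.5951 0.038  0.075 ]] start [[ 0.6084 -0.0561  0.097 ]]
dial angle 0.5823702084253694
0.03713468192818522 0.6239980820706353
dial angle 0.5823702084253726
0.032471726828082935 0.5472534557295357
[-1.35048971  0.61583343 -0.01264075  1.42470306  0.00809425  1.10341473
 -0.04039346]
[[-0.97   0.244 -0.001]
 [ 0.244  0.97  -0.002]
 [-0.    -0.002 -1.   ]]
```

The dial starts at click 2, so it needs +0.9 rad. I'll lift, travel over, and align the closing axis across the bar.

```bash
python3 -m handwheel '[[0,0,-30,0],[-30,-25,-10,0],[-38,-31,0,0],[-38,-31,0,0],[-38,-31,0,0]]' 40 | tail -5
python3 -m handwheel '[[-38,-31,0,0],[-38,-31,0,0],[-38,-31,0,0],[-38,-31,0,0],[-38,-31,0,0]]' | tail -5
python3 -m handwheel '[[-38,-31,0,0],[-38,-31,0,0],[-38,-31,0,0],[-38,-31,0,0],[-38,-31,0,0]]' | tail -5
python3 -m handwheel '[[0,0,0,-0.17],[0,0,0,-0.17],[0,0,0,-0.17],[0,0,0,-0.17],[0,0,0,-0.16]]' | tail -5
cat >> h.py <<'E'
from scipy.spatial.transform import Rotation
def rel(target):
    s=env.observe();R=Rotation.from_quat(s["tool_rot"]).as_matrix()
    print("t",s["time"],"ee",s["ee_pos"].round(4),"tool dxyz mm",(R.T@(np.array(target)-s["ee_pos"])*1e3).round(1),"y ang",np.arctan2(R[1,1],R[0,1]).round(3),"tilt",R[:,2].round(3),"f",s["ft_force"].round(2),"w",round(s["width"]*93,1),"g",s["grip_force"])
E
python3 -c "
from h import *
p=np.load('p.npy');rel(w(p,[0,-.03,.2])[0])"
```

```text
ee_pos: [0.2703, 0.479, 0.223]
tool_rot: [0.123, 0.992, -0.0, -0.0]
ft_force: [1.1, -0.2, -0.3]
width: 0.51
grip_force: 0.0
ee_pos: [0.4165, 0.2824, 0.2231]
tool_rot: [0.123, 0.992, -0.0, -0.0]
ft_force: [-0.4, -0.2, -0.5]
width: 0.428
grip_force: 0.0
ee_pos: [0.5628, 0.086, 0.223]
tool_rot: [0.123, 0.992, -0.0, -0.0]
ft_force: [1.7, -0.2, 0.2]
width: 0.433
grip_force: 0.0
ee_pos: [0.5619, 0.0871, 0.2228]
tool_rot: [-0.295, 0.956, 0.0, -0.001]
ft_force: [0.5, 0.3, 0.1]
width: 0.428
grip_force: 0.0
t 2.6 ee [0.5619 0.0871 0.2228] tool dxyz mm [  0.3 -59.3  22.8] y ang 2.169 tilt [-0.001 -0.    -1.   ] f [0.47 0.26 0.09] w 39.8 g 0.0
```

```bash
python3 -m handwheel '[[0,-20,10,0],[0,-20,10,0],[0,-19,10,0],[0,0,20,0],[0,0,20,0]]' 36 | tail -5
python3 - <<'E'
from h import *
p=np.load('p.npy')
im=imaging.read_camera("scene")[:,:,::-1];a=cv2.resize(im[150:290,290:400],None,fx=4,fy=4,interpolation=cv2.INTER_CUBIC)
im=imaging.read_camera("top")[:,:,::-1];b=cv2.resize(im[180:280,240:340],None,fx=4,fy=4,interpolation=cv2.INTER_CUBIC)
b=cv2.copyMakeBorder(b,0,160,0,0,cv2.BORDER_CONSTANT)
cv2.imwrite("pics/al.png",np.hstack([a,b]))
rel(w(p,[0,-.03,.13])[0])
E
```

```text
ee_pos: [0.5958, 0.0366, 0.1518]
tool_rot: [-0.291, 0.957, -0.0, -0.0]
ft_force: [0.4, -0.2, -0.3]
width: 0.384
grip_force: 0.0
t 3.325 ee [0.5937 0.0368 0.1503] tool dxyz mm [-1.9  0.2 20.3] y ang 2.162 tilt [-0.006 -0.001 -1.   ] f [-0.08 -0.09 -0.32] w 36.0 g 0.0
```

View pics/al.png

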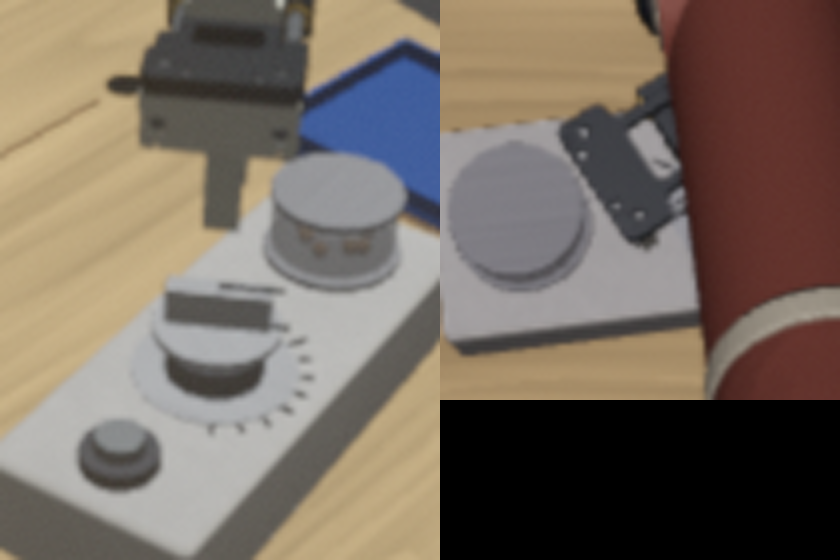

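The scene half shows a finger tip at crop (222,228), still above the bar, whose top centre is near (222,297). The lateral line-up looks right. I'll compute the bar height from this view.

Run:
```python
from h import *
p=np.load('p.npy')
f=lambda P:((proj("scene",P)-[290,150])*4).round(0).tolist()
for h in(.0,.02,.03,.04,.05,.06):print(h,f(w(p,[0,-.03,.075+h])))
for h in(.04,.05,.06):
    a=.45;u=np.array([np.cos(a),np.sin(a)])*.029;n=np.array([-u[1],u[0]])/.029*.007
    print(h,"bar corners",[f(w(p,[*(np.array([0,-.03])+i*u+j*n),.075+h]))[0] for i in(-1,1) for j in(-1,1)])
s=env.observe();R=Rotation.from_quat(s["tool_rot"]).as_matrix()
for y in(-.018,-.035):print("finger",[f(s["ee_pos"]+R@[x,y,0])[0] for x in(-.0075,.0075)])
for z in(.05,.06,.07):print([back("top",((np.array(q)+.5)/5.3-.5+[230,190]),.075+z)[:2].round(4).tolist() for q in((415,120),(457,180))])
```

```text
0.0 [[213.0, 368.0]]
0.02 [[215.0, 339.0]]
0.03 [[216.0, 325.0]]
0.04 [[217.0, 311.0]]
0.05 [[218.0, 296.0]]
0.06 [[218.0, 281.0]]
0.04 bar corners [[162.0, 313.0], [165.0, 298.0], [269.0, 324.0], [271.0, 308.0]]
0.05 bar corners [[162.0, 298.0], [165.0, 283.0], [271.0, 309.0], [273.0, 293.0]]
0.06 bar corners [[163.0, 284.0], [166.0, 268.0], [272.0, 294.0], [274.0, 278.0]]
finger [[228.0, 280.0], [199.0, 277.0]]
finger [[225.0, 299.0], [195.0, 296.0]]
[[0.6237, 0.0577], [0.5965, 0.0388]]
[[0.621, 0.0575], [0.5941, 0.0387]]
[[0.6183, 0.0572], [0.5916, 0.0386]]
```

The finger tip appears higher than the reported pose predicts. I'll check this against the top view too before descending.

```bash
python3 - <<'E'
from h import *
s=env.observe();R=Rotation.from_quat(s["tool_rot"]).as_matrix()
for z in(-.084,-.12,-.16):
    print(z,"top",((proj("top",s["ee_pos"]+R@[0,.094,z])-[240,180])*4+[440,0]).round(),"obs 600,185",
     "scene near body corners",[((proj("scene",s["ee_pos"]+R@[x,-.094,z])-[290,150])*4).round()[0].tolist() for x in(-.0375,.0375)])
# fit image-wise: where is visible finger tip if z=.15 or if xy as said
for z in(.15,.17,.19):
    print(z,back("scene",np.array([222,228])/4+[290,150],z).round(4))
E
python3 - <<'E'
import cv2
a=cv2.imread("pics/scene0.png")[0:150,280:430]
cv2.imwrite("pics/g0.png",cv2.resize(a,None,fx=4,fy=4,interpolation=cv2.INTER_CUBIC))
E
```

```text
-0.084 top [[598. 223.]] obs 600,185 scene near body corners [[290.0, 238.0], [126.0, 222.0]]
-0.12 top [[593. 208.]] obs 600,185 scene near body corners [[297.0, 172.0], [127.0, 155.0]]
-0.16 top [[587. 189.]] obs 600,185 scene near body corners [[305.0, 93.0], [130.0, 77.0]]
0.15 [0.5785 0.0599 0.15  ]
0.17 [0.5956 0.0373 0.17  ]
0.19 [0.6128 0.0146 0.19  ]
```

View pics/g0.png

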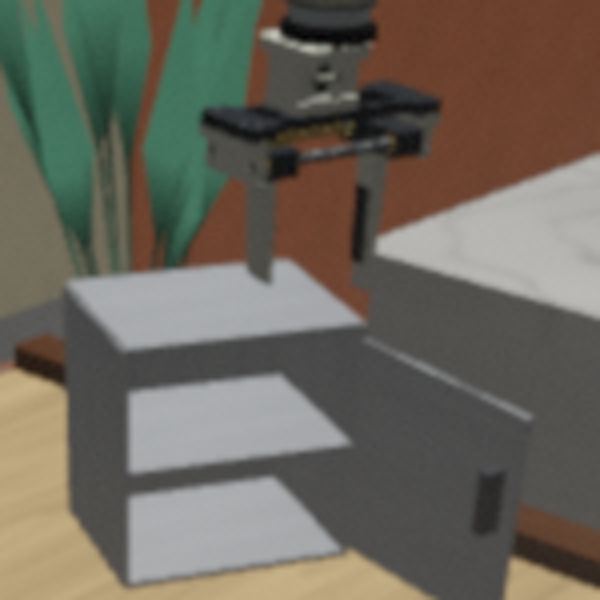

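The start picture shows the finger tips at crop (262,282) and (362,285), about 6 px above the projected TCP. I'll step down a little and look again while the arm is still.

```bash
python3 -m handwheel '[[-1,0,4,0],[0,0,4,0],[0,0,4,0],[0,0,4,0],[0,0,0,0]]' | tail -5
python3 - <<'E'
from h import *
p=np.load('p.npy')
im=imaging.read_camera("scene")[:,:,::-1];a=cv2.resize(im[150:270,290:400],None,fx=5,fy=5,interpolation=cv2.INTER_CUBIC)
cv2.imwrite("pics/al2.png",a)
rel(w(p,[0,-.03,.103])[0])
s=env.observe();R=Rotation.from_quat(s["tool_rot"]).as_matrix()
for y in(-.018,-.035,0):print("finger",[((proj("scene",s["ee_pos"]+R@[x,y,0])-[290,150])*5)[0].round() for x in(-.0075,.0075)])
E
```

```text
ee_pos: [0.5959, 0.0389, 0.1371]
tool_rot: [-0.292, 0.956, 0.0, -0.0]
ft_force: [-0.2, -0.7, 0.1]
width: 0.391
grip_force: 0.0
t 4.0 ee [0.5961 0.0389 0.1373] tool dxyz mm [ 1.4 -0.2 34.3] y ang 2.164 tilt [-0. -0. -1.] f [ 0.13 -0.31 -0.22] w 35.8 g 0.0
finger [array([291., 374.]), array([255., 371.])]
finger [array([287., 399.]), array([251., 396.])]
finger [array([294., 349.]), array([259., 345.])]
```

View pics/al2.png

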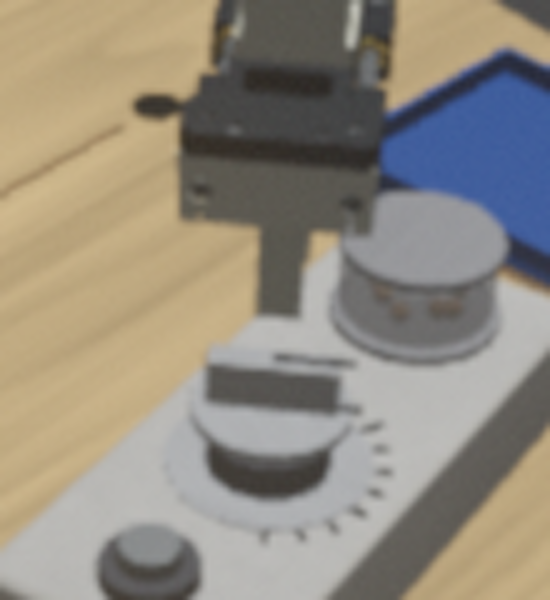

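The view shows the visible finger tip at (280,315), centred over the bar, whose top edge runs from (210,360) to (340,375). The tip looks some 20–30 mm higher than the reported TCP. I'll feel for the dial in gentle steps.

```bash
for i in 1; do python3 -m handwheel '[[1,0,3,0],[0,0,3,0],[0,0,2,0]]' 32| grep -E 'pos|force|width'; 
python3 -m handwheel '[[0,0,2,0],[0,0,2,0],[0,0,0,0]]' | grep -E 'pos|force|width';
python3 -m handwheel '[[0,0,2,0],[0,0,2,0],[0,0,0,0]]' | grep -E 'pos|force|width'
python3 -m handwheel '[[0,0,2,0],[0,0,2,0],[0,0,0,0]]' | grep -E 'pos|force|width'
done
```

```text
ee_pos: [0.5952, 0.0383, 0.1291]
ft_force: [0.2, 0.1, -0.0]
width: 0.343
grip_force: 0.0
ee_pos: [0.5952, 0.0384, 0.1251]
ft_force: [1.3, 0.6, 0.4]
width: 0.345
grip_force: 0.0
ee_pos: [0.5951, 0.0383, 0.1211]
ft_force: [0.5, -0.1, 0.1]
width: 0.348
grip_force: 0.0
ee_pos: [0.5951, 0.0383, 0.1171]
ft_force: [-0.2, -0.5, -0.7]
width: 0.342
grip_force: 0.0
```

```bash
python3 -m handwheel '[[0,0,2,0],[0,0,2,0],[0,0,0,0]]' | grep -E 'pos|force|width';
python3 -m handwheel '[[0,0,0,0],[0,0,0,0],[0,0,0,0],[0,0,0,0]]' 12 3 | grep -E 'pos|force|width'
```

```text
ee_pos: [0.5952, 0.0383, 0.1131]
ft_force: [0.8, -0.3, 0.1]
width: 0.344
grip_force: 0.0
ee_pos: [0.5954, 0.0384, 0.1134]
ft_force: [-0.3, 0.3, 0.0]
width: 0.129
grip_force: 0.0
```

Nothing between the fingers, so the bar top is lower than this. I'll reopen and keep going down.

```bash
python3 -m handwheel '[[0,0,0,0],[0,0,0,0],[0,0,2,0],[0,0,2,0],[0,0,0,0]]' 32 | grep -E 'pos|force|width'
for k in 1; do python3 -m handwheel '[[0,0,2,0],[0,0,2,0],[0,0,0,0]]' | grep -E 'pos|ft'
python3 -m handwheel '[[0,0,1.5,0],[0,0,1.5,0],[0,0,0,0]]' | grep -E 'pos|ft'
python3 -m handwheel '[[0,0,0,0],[0,0,0,0],[0,0,0,0],[0,0,0,0]]' 12 3 | grep -E 'pos|force|width';done
```

```text
ee_pos: [0.5951, 0.0383, 0.109]
ft_force: [-0.6, -0.3, 0.3]
width: 0.345
grip_force: 0.0
ee_pos: [0.5951, 0.0383, 0.1051]
ft_force: [-0.7, 0.0, 0.1]
ee_pos: [0.5952, 0.0383, 0.1022]
ft_force: [0.9, 0.1, -0.3]
ee_pos: [0.5953, 0.0383, 0.1024]
ft_force: [1.2, -0.4, -0.1]
width: 0.126
grip_force: 0.0
```

No contact even at 0.102, below the lowest possible bar top of 0.115. I'll look again.

```bash
python3 -m handwheel '[[0,0,0,0],[0,0,0,0],[0,0,0,0]]' 32 | grep -E 'pos|force|width'
python3 - <<'E'
from h import *
im=imaging.read_camera("scene")[:,:,::-1];a=cv2.resize(im[150:270,290:400],None,fx=5,fy=5,interpolation=cv2.INTER_CUBIC)
cv2.imwrite("pics/al3.png",a)
s=env.observe();R=Rotation.from_quat(s["tool_rot"]).as_matrix();print(s["ee_pos"],s["joint_positions"])
for z in(0,.02,.03,.04):print(z,"finger -16mm",[((proj("scene",s["ee_pos"]+[0,0,z]+R@[x,-.016,0])-[290,150])*5)[0].round() for x in(-.0075,.0075)])
E
```

```text
ee_pos: [0.5953, 0.0383, 0.1024]
ft_force: [0.9, 0.2, 0.0]
width: 0.336
grip_force: 0.0
[0.59531299 0.03831439 0.10232831] [-0.05592396  0.61854758 -0.07257227  1.68077811  0.05635453  0.84441046
  2.01149799]
0 finger -16mm [array([284., 436.]), array([249., 432.])]
0.02 finger -16mm [array([287., 399.]), array([251., 396.])]
0.03 finger -16mm [array([288., 381.]), array([252., 377.])]
0.04 finger -16mm [array([289., 362.]), array([254., 358.])]
```

View pics/al3.png

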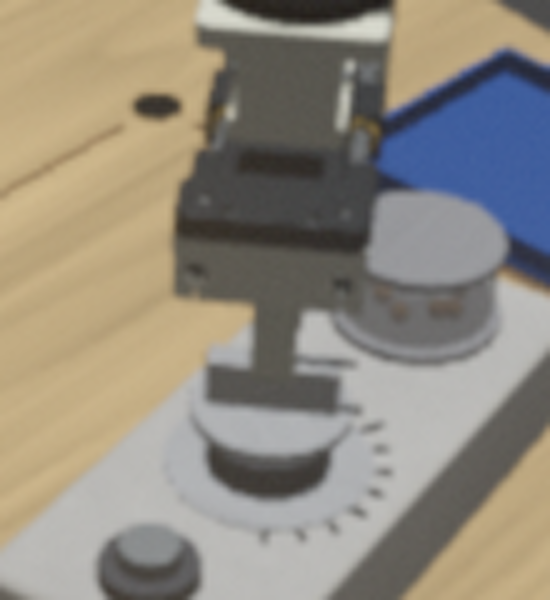

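The near finger, at x 253–298, now just overlaps the bar's top edge at y≈370, about 30 mm higher than reported. So the reported z reads low by some 30 mm. Sideways alignment is good, and I'll carry on down by feel.

```bash
for k in 1; do python3 -m handwheel '[[0,0,2,0],[0,0,2,0],[0,0,2,0],[0,0,0,0]]' | grep -E 'pos|ft'
python3 -m handwheel '[[0,0,2,0],[0,0,2,0],[0,0,0,0],[0,0,0,0]]' | grep -E 'pos|ft'
python3 -m handwheel '[[0,0,0,0],[0,0,0,0],[0,0,0,0],[0,0,0,0]]' 12 3 | grep -E 'pos|force|width';done
```

```text
ee_pos: [0.5951, 0.0383, 0.0961]
ft_force: [0.6, 0.1, 0.3]
ee_pos: [0.5954, 0.0383, 0.0923]
ft_force: [-0.7, -0.4, -0.2]
ee_pos: [0.5941, 0.0401, 0.0923]
ft_force: [-4.0, 3.2, 2.0]
width: 0.154
grip_force: 3.0
```

The bar is gripped at 14 mm and its centre lies about 2–3 mm towards tool +y. I'll open, shift, and feel for the skirt.

```bash
for k in 1; do python3 -m handwheel '[[0,0,0,0],[0,0,0,0],[0,3,0,0],[0,0,2,0],[0,0,2,0]]' 32 | grep -E 'pos|ft'
python3 -m handwheel '[[0,0,2,0],[0,0,2,0],[0,0,0,0],[0,0,0,0]]' | grep -E 'pos|ft'
python3 -m handwheel '[[0,0,0,0],[0,0,0,0],[0,0,0,0],[0,0,0,0]]' 12 3 | grep -E 'pos|force|width'
python3 -m handwheel '[[0,0,0,0],[0,0,0,0],[0,0,1,0],[0,0,1,0],[0,0,0,0]]' 32 | grep -E 'pos|ft';done
```

```text
ee_pos: [0.5938, 0.0406, 0.0882]
ft_force: [-0.2, -1.2, -0.6]
ee_pos: [0.5937, 0.0408, 0.0844]
ft_force: [0.1, -0.7, -0.7]
ee_pos: [0.5937, 0.0407, 0.0846]
ft_force: [-0.2, -0.8, 1.4]
width: 0.151
grip_force: 3.0
ee_pos: [0.5935, 0.0408, 0.0822]
ft_force: [-0.5, 0.0, 0.2]
```

```bash
for k in 1; do python3 -m handwheel '[[0,0,1.5,0],[0,0,1.5,0],[0,0,0,0]]' | grep -E 'pos|ft'
python3 -m handwheel '[[0,0,1,0],[0,0,1,0],[0,0,0,0]]' | grep -E 'pos|ft'
python3 -m handwheel '[[0,0,1,0],[0,0,1,0],[0,0,0,0]]' | grep -E 'pos|ft'
python3 -m handwheel '[[0,0,1,0],[0,0,1,0],[0,0,0,0]]' | grep -E 'pos|ft';done
```

```text
ee_pos: [0.5935, 0.0408, 0.0791]
ft_force: [-0.3, -0.8, -0.1]
ee_pos: [0.5936, 0.0408, 0.0773]
ft_force: [0.6, 0.1, -0.7]
ee_pos: [0.5936, 0.0408, 0.0752]
ft_force: [0.3, 0.4, 0.9]
ee_pos: [0.5937, 0.0408, 0.0736]
ft_force: [-0.4, -1.0, 2.8]
```

```bash
for k in 1; do python3 -m handwheel '[[0,0,1,0],[0,0,1,0],[0,0,0,0]]' | grep -E 'pos|ft'
python3 -m handwheel '[[0,0,1,0],[0,0,1,0],[0,0,0,0]]' | grep -E 'pos|ft'
python3 -m handwheel '[[0,0,1,0],[0,0,1,0],[0,0,0,0]]' | grep -E 'pos|ft';done
```

```text
ee_pos: [0.5937, 0.0409, 0.0718]
ft_force: [-2.2, -0.3, 5.1]
ee_pos: [0.5937, 0.0408, 0.0706]
ft_force: [-3.5, -0.5, 7.9]
ee_pos: [0.5937, 0.0409, 0.069]
ft_force: [-3.6, 0.0, 10.8]
```

```bash
for k in 1; do python3 -m handwheel '[[0,0,1,0],[0,0,1,0],[0,0,0,0]]' | grep -E 'pos|ft'
python3 -m handwheel '[[0,0,0,0],[0,0,0,0],[0,0,0,0]]' 10 20 | grep -E 'pos|force|width';done
```

```text
ee_pos: [0.5938, 0.0409, 0.0675]
ft_force: [-4.6, 0.4, 13.1]
ee_pos: [0.5947, 0.0413, 0.0675]
ft_force: [-2.9, 0.5, 12.1]
width: 0.153
grip_force: 24.6
```

```bash
python3 -m handwheel '[[0,0,0,0.1],[0,0,0,0.1],[0,0,0,0.1],[0,0,0,0]]' | grep -E 'pos|rot|force|width'; python3 -c "
from h import *
rel([0,0,0]);print(env.observe()['ft_torque'])"
```

```text
ee_pos: [0.5953, 0.0408, 0.0676]
tool_rot: [-0.146, 0.989, -0.0, 0.002]
ft_force: [-1.6, -0.0, 10.6]
width: 0.149
grip_force: 27.0
t 16.3 ee [0.5953 0.0408 0.0676] tool dxyz mm [582.1 132.5  65.2] y ang 1.863 tilt [ 0.004 -0.    -1.   ] f [-1.62 -0.04 10.63] w 13.8 g 26.986443599453196
[-0.04865468  0.56309007 -0.10010221]
```

```bash
python3 -m handwheel '[[0,0,1,0],[0,0,0,0.1],[0,0,0,0.1],[0,0,0,0.1],[0,0,0,0]]' | grep -E 'pos|rot|force|width'; python3 -c "
from h import *
rel([0,0,0]);print(env.observe()['ft_torque'])"
```

```text
ee_pos: [0.5957, 0.0402, 0.0669]
tool_rot: [0.004, 1.0, -0.0, 0.002]
ft_force: [-1.7, -1.3, 12.0]
width: 0.151
grip_force: 28.0
t 16.925 ee [0.5957 0.0402 0.0669] tool dxyz mm [595.7 -45.   64. ] y ang 1.563 tilt [ 0.005 -0.001 -1.   ] f [-1.72 -1.34 12.04] w 14.0 g 27.95784598798491
[-0.20557022  0.53142108 -0.08630724]
```

```bash
python3 -m handwheel '[[0,0,0,0.1],[0,0,0,0.1],[0,0,0,0.1],[0,0,0,0],[0,0,0,0]]' | grep -E 'pos|rot|force|width'; python3 -c "
from h import *
rel([0,0,0]);print(env.observe()['ft_torque'])
p=np.load('p.npy');print('dial if y=1.05-d+yaw+pi/2:',1.05+p[2]+np.pi/2-1.263)"
```

```text
ee_pos: [0.5958, 0.0394, 0.0669]
tool_rot: [0.153, 0.988, -0.0, 0.003]
ft_force: [-1.0, -1.3, 11.7]
width: 0.149
grip_force: 28.7
t 17.55 ee [0.5958 0.0394 0.0669] tool dxyz mm [ 556.1 -218.3   64. ] y ang 1.263 tilt [ 0.005 -0.001 -1.   ] f [-1.03 -1.35 11.69] w 13.9 g 28.676895819953643
[-0.38637359  0.45128888 -0.09059469]
dial if y=1.05-d+yaw+pi/2: 1.4987936185392217
```

The tool angle puts the dial at 1.50. I'll release and rise.

```bash
python3 -m handwheel '[[0,0,0,0],[0,0,0,0],[0,0,-4,0],[0,0,-4,0],[0,0,-4,0]]' 30 | grep -E 'pos|force|width'
python3 -m handwheel '[[0,0,-10,0],[0,0,-20,0],[0,0,-20,0],[0,0,-20,0],[0,0,0,0]]' | grep -E 'pos|force|width'
python3 - <<'E'
from h import *
p=np.load('p.npy');rel(w(p,[0,-.125,.13])[0])
im=imaging.read_camera("scene")[:,:,::-1];a=cv2.resize(im[150:300,280:400],None,fx=4,fy=4,interpolation=cv2.INTER_CUBIC)
cv2.imwrite("pics/d.png",a)
E
```

```text
ee_pos: [0.5926, 0.0403, 0.0758]
ft_force: [-0.2, -0.7, -0.1]
width: 0.324
grip_force: 0.0
ee_pos: [0.5947, 0.0405, 0.1479]
ft_force: [0.4, -0.2, 0.1]
width: 0.321
grip_force: 0.0
t 18.8 ee [0.5947 0.0405 0.1479] tool dxyz mm [-42.2 -87.9  18. ] y ang 1.264 tilt [ 0.003 -0.    -1.   ] f [ 0.43 -0.17  0.12] w 29.9 g 0.0
```

View pics/d.png

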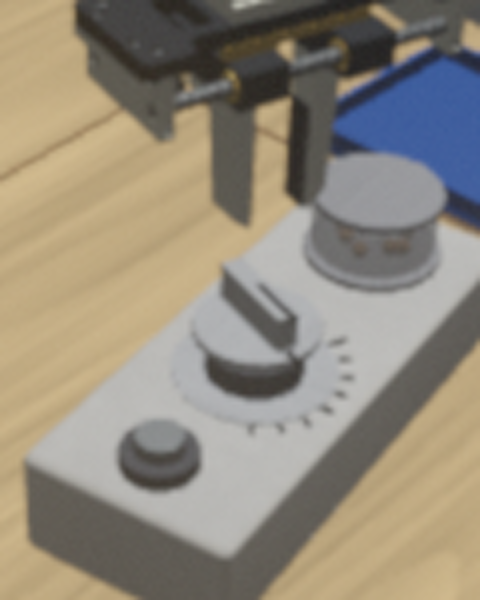

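The view shows the dial sprung up, its pointer at (292,352) aimed at the sixth tick from the hopper end, which matches click 5. The button is at (160,450). I'll go to it with the fingers shut.

```bash
python3 -m handwheel '[[-11,-22,0,0],[-11,-22,0,0],[-10,-22,0,0],[-10,-21,0,0],[0,0,0,0]]' 0 10 | grep -E 'pos|force|width'
python3 -m handwheel '[[0,0,18,0],[0,0,18,0],[0,0,12,0],[0,0,5,0],[0,0,0,0]]' | grep -E 'pos|force|width'
python3 -c "
from h import *
p=np.load('p.npy');rel(w(p,[0,-.125,.097])[0]+[.0005,.002,0])"
```

```text
ee_pos: [0.6064, -0.0576, 0.1451]
ft_force: [-1.0, -0.1, -0.2]
width: 0.002
grip_force: 0.0
ee_pos: [0.6074, -0.0544, 0.0932]
ft_force: [0.1, 1.0, 0.2]
width: 0.007
grip_force: 0.0
t 20.1 ee [ 0.6074 -0.0544  0.0932] tool dxyz mm [-1.4  0.7 -3.8] y ang 1.264 tilt [-0.  0. -1.] f [0.1  0.99 0.18] w 0.6 g 0.0
```

```bash
for k in 1; do python3 -m handwheel '[[-1,1,3,0],[0,0,3,0],[0,0,3,0],[0,0,0,0]]' | grep -E 'pos|ft'
python3 -m handwheel '[[0,0,2,0],[0,0,2,0],[0,0,0,0]]' | grep -E 'pos|ft'
python3 -m handwheel '[[0,0,2,0],[0,0,2,0],[0,0,0,0]]' | grep -E 'pos|ft'
python3 -m handwheel '[[0,0,2,0],[0,0,2,0],[0,0,0,0]]' | grep -E 'pos|ft'
python3 -m handwheel '[[0,0,2,0],[0,0,2,0],[0,0,0,0]]' | grep -E 'pos|ft';done
```

```text
ee_pos: [0.6084, -0.0542, 0.0841]
ft_force: [-0.5, -1.0, 0.7]
ee_pos: [0.6085, -0.0541, 0.0802]
ft_force: [0.4, 0.9, 0.6]
ee_pos: [0.6085, -0.0541, 0.0761]
ft_force: [-0.0, -0.5, -0.6]
ee_pos: [0.6085, -0.0542, 0.0721]
ft_force: [0.9, 0.1, -0.9]
ee_pos: [0.6085, -0.0541, 0.0681]
ft_force: [0.8, -0.0, 0.6]
```

```bash
for k in 1; do python3 -m handwheel '[[0,0,2,0],[0,0,2,0],[0,0,0,0]]' | grep -E 'pos|ft'
python3 -m handwheel '[[0,0,2,0],[0,0,2,0],[0,0,0,0]]' | grep -E 'pos|ft'
python3 -m handwheel '[[0,0,2,0],[0,0,0,0]]' | grep -E 'pos|ft'
python3 -m handwheel '[[0,0,2,0],[0,0,0,0]]' | grep -E 'pos|ft';done
```

```text
ee_pos: [0.6085, -0.0541, 0.0641]
ft_force: [-0.2, -0.7, 0.4]
ee_pos: [0.6088, -0.0542, 0.0606]
ft_force: [-0.8, -0.1, 2.0]
ee_pos: [0.6089, -0.0542, 0.0586]
ft_force: [-1.1, -0.3, 3.8]
ee_pos: [0.6088, -0.0542, 0.0565]
ft_force: [-0.8, -0.3, 4.1]
```

```bash
for k in 1; do python3 -m handwheel '[[0,0,2,0],[0,0,0,0]]' | grep -E 'pos|ft'
python3 -m handwheel '[[0,0,2,0],[0,0,0,0]]' | grep -E 'pos|ft';done
```

```text
ee_pos: [0.6089, -0.0542, 0.056]
ft_force: [-2.7, 0.7, 12.3]
ee_pos: [0.609, -0.0542, 0.0558]
ft_force: [-6.0, 0.4, 19.9]
```

The button has bottomed: 19.9 N and no further travel. I'll hold for a moment, then rise clear.

```bash
python3 -m handwheel '[[0,0,0,0],[0,0,-6,0],[0,0,-10,0],[0,0,-20,0],[0,0,-20,0]]' | grep -E 'pos|ft'
python3 -m handwheel '[[0,0,-20,0],[0,0,-20,0],[0,0,0,0],[0,0,0,0]]' | grep -E 'pos|ft'
python3 - <<'E'
from h import *
rel([0,0,0])
im=imaging.read_camera("scene")[:,:,::-1];a=cv2.resize(im[150:300,280:400],None,fx=4,fy=4,interpolation=cv2.INTER_CUBIC)
cv2.imwrite("pics/e.png",a)
E
```

```text
ee_pos: [0.608, -0.054, 0.1081]
ft_force: [0.3, -0.4, 0.2]
ee_pos: [0.6079, -0.054, 0.1472]
ft_force: [1.0, 0.3, -0.4]
t 24.975 ee [ 0.6079 -0.054   0.1472] tool dxyz mm [ 595.5 -132.   148.5] y ang 1.264 tilt [-0.002  0.    -1.   ] f [ 1.04  0.26 -0.43] w 0.4 g 0.0
```

View pics/e.png

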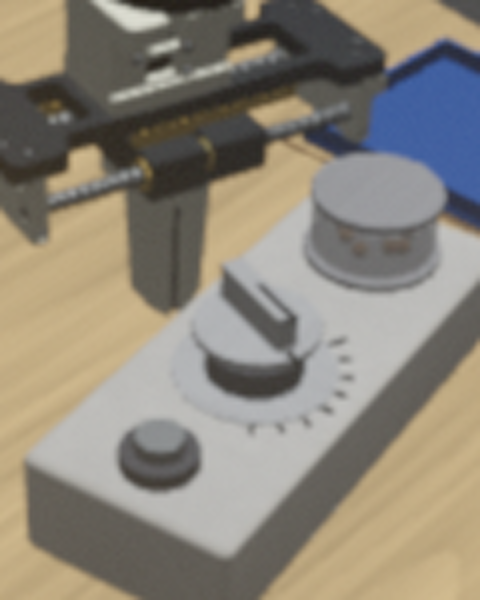

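The dial is unchanged, with its pointer at (292,352). The button is back up at (160,440), and the closed fingers hang clear at (165,300).

```bash
python3 -c "
from workcell import finish_job
print(finish_job())"
```

```text
the job is handed in; nothing more can be done
None
```

I turned the dial from click 2 to click 5 (about 1.50 rad by tool angle, pressed with about 13 N at most), released it, pushed the start button fully down and let it come back up, then handed the job in at about 25 s; the hand-in gave no verdict.

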